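# Lock the orange T-stop into the engraving rail

### The job

Fit the orange-handled stop into the slotted aluminium rail at the red index clip: lower its foot through the slot, then twist it a quarter turn so that the foot locks crosswise under the rail, its collar down on the rail. Let go of it there, and leave the blue-handled stop where it stands.

Things in the scene. Friction and masses are not known exactly. Their poses are not given: they have to be found in the camera images.
- orange_stop: Loose T-nut stop, 57 mm tall, 0.1-0.2 kg, upright on its foot on the desk. Origin: centre of the foot's underside, z up. Steel foot 20 (x) by 60 mm (y), z 0-10; neck 19 mm round, z 10-22; dark round collar 52 mm across, z 22-27; orange bar handle, parallel to the foot, 18 mm thick (x), 52 long (y), z 27-57. Grip the handle from above across its thickness, just above the collar.
- blue_stop: The same kind of stop, same shape and sizes, with a blue handle; it stays where it is.
- rail: Fixed aluminium rail 92 (x) by 240 (y) by 30 mm high. Origin: centre of its underside, z up. Slot 34 mm wide along y mid top, capped 6 mm at both ends; below it a cavity 80 mm wide, z 4-22, under lips z 22-30. A stop's foot enters only lengthwise. With collar on the rail the stop's origin is 8 mm above the rail's and it turns freely, either way; crosswise (its y along the rail's x) it is locked.
- index_clip: Fixed red clip: two tabs (12 mm along the slot, 3 mm high) opposite one another on the rail's long top edges. It marks where along the slot the stop belongs. Origin: midway between the tabs, on the slot's centre line, level with the rail's top; axes as the rail's. Clear width between the tabs 72 mm.

How it is judged:
By the outcome, as a careful person would: the job done as asked, in the order asked, and still so for the second after the job is handed in, with the robot touching nothing.
It also fails if it takes over 43 s, if anything falls off the work surface, if the arm or the gripper's body presses on something with over 40 N, if the wrist force passes 120 N, or if a joint passes its speed limit or range.

### The arm

A 7-joint arm with a two-finger parallel gripper is mounted at the origin on a cart in front of the work surface, level with it; the furniture and walls round the work are solid. World frame = base frame: x ahead of the robot, y to its left, z up, the work surface at z = 0. Lengths are in m, angles in rad, forces in N, time in s.
With the tool pointing down it reaches from about 0.425 to 0.925 m from the base axis. Payload 6.8 kg.
Tool frame: the origin (TCP) lies at the very end of the fingers, on their centre line; the grasp point (between the pads) lies 19 mm behind it; z points along the fingers, y is the line along which they close (so a half turn about z gives the same grasp; the last joint's range is limited). The gripper opens to 85 mm and grips with 20 to 120 N. Pads are 22 mm wide; open, the fingers measure 114 mm over their backs; the gripper's body (76 mm by 85 mm) begins 54 mm behind the grasp point. The pads swing forward as they close: fully open they stand 13 mm farther back than shut.
Start: joints at [1.19, 0.477, 0.022, 1.555, -0.011, 1.109, -0.083], TCP at [0.182, -0.65, 0.231] pointing down, gripper open.
Joint ranges: [-2.96, 2.96], [-0.34, 2.1], [-1.41, 1.46], [0.24, 2.44], [-1.37, 4.51], [0.17, 1.92], [-2.96, 2.96]. Speed limits (rad/s): [2.39, 2.39, 3.14, 3.14, 3.14, 3.14, 3.14].

### API

Orientations are given as a rotation vector (axis times angle).
In Python, from bench import get_obs, viewer, r gives the robot as it stands. The module is installed in compiled form; this text tells all that it offers.
- The arm moves only by the tool play_rows, never from a script. Its argument "commands" is a list that holds one entry, the list of rows, each a list of 5 numbers: the gripper's target within -1 to 1 (shut at 1, half-way at 0, fully open at -1), then the shift along the tool's x, y, z scaled (see below), then the turn about the tool's z scaled (see below). A call has 1 to 12 rows; each row is the pose to reach, as a shift and turn from the pose commanded when the call began, along the tool's axes at that moment; what a row does not reach only later rows make up. The controller multiplies each number of a shift by 0.2 m and each number of a turn by pi/2 rad. A row lasts 1/12 s, in which the tool goes at most 41.7 mm and 7.16 degrees, less where a joint would pass 70% of its speed; a pose out of reach is approached as far as the arm can. A call with a number of a shift or a turn outside -1 to 1 is refused whole. A call with a gripper value outside its range is refused whole. The fingers move at their own pace and stop on an object; "grip_force" is the grip in N (left out, the last holds). Time passes only in rows, so rows that repeat a pose let the fingers close. It gives the time, the measured TCP pose, the force, the opening and the grip force at its end, in the units of the state.
- get_obs(): the state, without advancing time (a new reading comes with each control period).
- viewer.grab_frame(name): name is "scene" or "side" or "wrist"; returns a dict with "pixels" (420x560x3 uint8, red, green, blue), "fovy" (degrees; the focal length in pixels is half the picture's height over the tangent of half this angle, whatever the lens; pixels are square), "cx", "cy" (the principal point, pixels), "distortion" ([k1, k2, p1, p2, k3] as OpenCV has them; the pictures are not rectified), "world_to_cam" (4x4, takes a point from world to camera coordinates); the wrist camera has in their place "hand_eye" (4x4, takes a point from camera to tool coordinates, whose origin is the TCP and whose axes are the flange's). Camera axes: x right, y up, looking along -z (the intrinsics and any distortion apply to the point x, -y, -z); pixel columns grow to the right and rows downward; lengths in m; the calibration is good to about 2 mm. A picture is of the moment at which its call begins: read the wrist's pose just before it. There is no depth.
- r.hand_in(): hands the job in; it is judged then, once.
Trained networks look in a picture, given as the dict that the camera call returned (one of the last four; its "shot" number tells which), for a name from the list of things; names that differ only in an ending like _2 or _b are one class to them, and where a whole thing is asked for, a point or a joint stands for the part that bears it (a point fixed in the world has none). Each returns a list of dicts, best first, with "score" (0 to 1); they miss things now and then, are a little off and sometimes report something else, mostly with a low value. They report only what shows in the picture. A call takes as long as a camera call.
- viewer.trace(picture, thing): "pixels" (420x560 bool, what is visible of it) and "rect" ([left, top, right, bottom] in pixels, round what is visible of it).
The state is a dict: "clock": time; "joints": joint angles; "qvel": joint speeds; "tau": joint torques, N m; "tcp_pos": TCP position; "orientation": TCP orientation; "contact_force": force on the tool from outside, world axes, zero at the start; "moment": the same for the moment, N m; "grip_width": finger opening in m; "gripper_force": force on a finger pad.
Only numpy, scipy, OpenCV 4.12 (cv2) and the standard library are available. Lean on these libraries where they do the work, as an engineer would, in place of code of your own. Each camera call takes 0.05 s, during which the arm holds its last target. There are 200 camera calls.

## Working session

There is one attempt and no reset: what is moved stays moved. The work goes in short steps, Python scripts to look and compute and a tool call to move; the robot and the scene stay as the last step left them, time stands still between calls to the robot, and variables do not carry over. Pictures are saved under pics/ and viewed, at most 10 in all, crops included, and the job is handed in when it is done.

Besides the shell and the picture viewer there is one more tool, called in YAML: its name, and indented under it one key for each argument. play_rows: Moves the arm, as the interface text tells. Shifts and turns lie within -1 to 1; 1 stands for 0.2 m of shift or pi/2 rad of turn. Its arguments: {"type":"object","properties":{"commands":{"type":"array","items":{"type":"array","items":{"type":"array","items":{"type":"number","minimum":-1,"maximum":1}}}},"grip_force":{"type":"number"}},"required":["commands"]}

```bash
mkdir -p pics; cat > h.py <<'E'
import numpy as np, cv2, json
from scipy.spatial.transform import Rotation as R
from bench import get_obs, viewer, r
def K(p):
    h,w=p["pixels"].shape[:2]; f=h/2/np.tan(np.radians(p["fovy"])/2)
    return np.array([[f,0,p["cx"]],[0,f,p["cy"]],[0,0,1.]])
F=np.diag([1,-1,-1.])
def c2w(p,obs=None):
    if "world_to_cam" in p: return np.linalg.inv(np.array(p["world_to_cam"]))
    T=np.eye(4); T[:3,:3]=R.from_rotvec(obs["orientation"]).as_matrix(); T[:3,3]=obs["tcp_pos"]
    return T@np.array(p["hand_eye"])
def pix2plane(p,uv,z,obs=None):
    T=c2w(p,obs); uv=np.array(uv,float).reshape(-1,1,2)
    n=cv2.undistortPoints(uv,K(p),np.array(p["distortion"],float)).reshape(-1,2)
    d=(T[:3,:3]@F@np.c_[n,np.ones(len(n))].T).T; o=T[:3,3]
    return o+d*((z-o[2])/d[:,2])[:,None]
def proj(p,P,obs=None):
    M=np.linalg.inv(c2w(p,obs)); P=np.atleast_2d(P)
    X=(F@(M[:3,:3]@P.T+M[:3,3:])).T
    return cv2.projectPoints(X,np.zeros(3),np.zeros(3),K(p),np.array(p["distortion"],float))[0].reshape(-1,2)
def save(p,n): cv2.imwrite("pics/"+n,p["pixels"][:,:,::-1])
def cen(m): 
    v,u=np.nonzero(m); return [u.mean(),v.mean()]
E
python3 - <<'E'
from h import *
o=get_obs(); print({k:np.round(v,3).tolist() for k,v in o.items()})
ims=[]
for c in ["scene","side","wrist"]:
    o=get_obs(); p=viewer.grab_frame(c); ims.append(p["pixels"])
    print(c,p["fovy"],np.round(p["distortion"],3), np.round(c2w(p,o)[:3,3],3))
    for t in ["orange_stop","blue_stop","rail","index_clip"]:
        for d in viewer.trace(p,t)[:2]:
            u=cen(d["pixels"]); print(t,round(d["score"],2),d["rect"],np.round(u),np.round(pix2plane(p,u,0.03,o),3), d["pixels"].sum())
    save(p,c+"0.png")
E
```

```text
{'clock': 0.0, 'joints': [1.19, 0.478, 0.022, 1.556, -0.012, 1.109, -0.083], 'qvel': [-0.001, 0.0, 0.001, 0.001, -0.001, 0.001, -0.001], 'tau': [0.001, -59.645, 1.608, -28.12, 0.012, 0.009, -0.0], 'tcp_pos': [0.182, -0.649, 0.23], 'orientation': [-3.111, -0.427, 0.001], 'contact_force': [-0.862, -0.423, 0.71], 'moment': [0.017, -0.015, -0.015], 'gripper_force': 0.0, 'grip_width': 0.085}
scene 57.59003075584455 [-0.102  0.     0.     0.     0.   ] [0.162 0.549 0.68 ]
orange_stop 0.89 [333.3, 149.7, 346.6, 174.5] [340. 162.] [[ 0.432 -0.259  0.03 ]] 282
blue_stop 0.81 [203.0, 299.7, 236.1, 330.7] [218. 316.] [[0.442 0.29  0.03 ]] 673
rail 0.64 [220.7, 171.4, 302.2, 257.4] [261. 214.] [[0.513 0.019 0.03 ]] 3140
index_clip 0.54 [259.9, 190.5, 294.9, 203.2] [287. 200.] [[ 0.483 -0.052  0.03 ]] 29
side 53.297706489668755 [-0.094  0.     0.     0.     0.   ] [ 0.392 -1.011  0.495]
orange_stop 0.62 [246.9, 260.3, 277.8, 294.2] [260. 276.] [[ 0.432 -0.27   0.03 ]] 466
blue_stop 0.79 [246.3, 178.1, 258.7, 194.3] [253. 186.] [[0.442 0.284 0.03 ]] 227
blue_stop 0.7 [246.9, 258.0, 273.9, 294.7] [260. 276.] [[ 0.433 -0.268  0.03 ]] 504
rail 0.73 [265.2, 202.5, 311.2, 253.2] [287. 229.] [[ 0.516 -0.051  0.03 ]] 1806
wrist 67.6372165030586 [-0.027  0.     0.     0.     0.   ] [ 0.258 -0.628  0.373]
```

View pics/scene0.png

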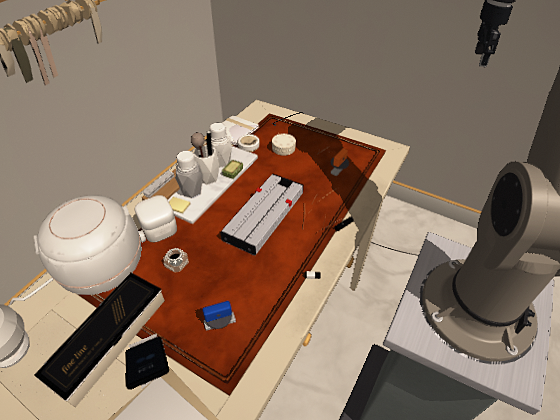

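View pics/side0.png

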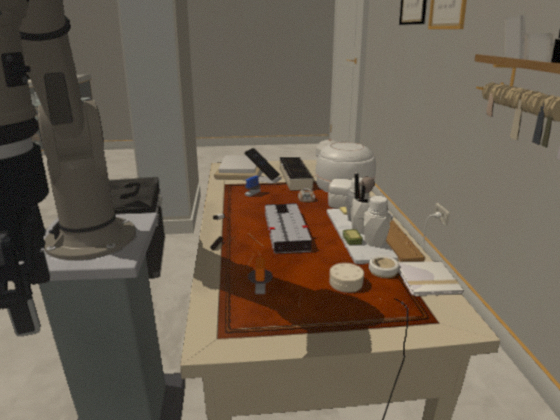

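play_rows:
  commands:
    - [[-1,0.8,-0.84,0,0],[-1,0.8,-0.84,0,0],[-1,0.8,-0.84,0,0],[-1,0.8,-0.84,0,0],[-1,0.8,-0.84,0,0],[-1,0.8,-0.84,0,0],[-1,0.8,-0.84,0,0]]

```text
clock: 1.33
tcp_pos: [0.2945, -0.4399, 0.2316]
orientation: [-3.109, -0.44, -0.003]
contact_force: [1.0, -0.4, 0.1]
grip_width: 0.0855
gripper_force: 0.0
```

play_rows:
  commands:
    - [[-1,0.8,-0.84,0,0],[-1,0.8,-0.84,0,0],[-1,0.8,-0.84,0,0],[-1,0.8,-0.84,0,0],[-1,0.8,-0.84,0,0],[-1,0.8,-0.84,0,0],[-1,0.8,-0.84,0,0],[-1,0.8,-0.84,0,0]]

```text
clock: 2.0
tcp_pos: [0.4002, -0.2399, 0.2316]
orientation: [3.111, 0.431, 0.001]
contact_force: [-1.0, -0.8, 0.2]
grip_width: 0.0852
gripper_force: 0.0
```

```bash
python3 - <<'E'
from h import *
o=get_obs(); p=viewer.grab_frame("wrist"); save(p,"w1.png")
print(o["clock"],np.round(o["tcp_pos"],4),np.round(o["orientation"],3),np.round(o["joints"],2))
for t in ["orange_stop","blue_stop","rail","index_clip"]:
    for d in viewer.trace(p,t)[:2]:
        u=cen(d["pixels"]); print(t,round(d["score"],2),np.round(d["rect"]),np.round(u),np.round(pix2plane(p,u,0.03,o),3), d["pixels"].sum())
E
```

```text
2.0 [ 0.4002 -0.2399  0.2316] [3.111e+00 4.310e-01 1.000e-03] [ 0.62  0.14 -0.24  2.02  0.04  0.98 -0.93]
orange_stop 0.66 [283. 138. 334. 183.] [307. 159.] [[ 0.433 -0.261  0.03 ]] 1910
rail 0.84 [  1.   0. 213.  86.] [118.  31.] [[ 0.504 -0.045  0.03 ]] 12624
index_clip 0.76 [111.  57. 129.  69.] [118.  62.] [[ 0.476 -0.049  0.03 ]] 148
```

View pics/w1.png

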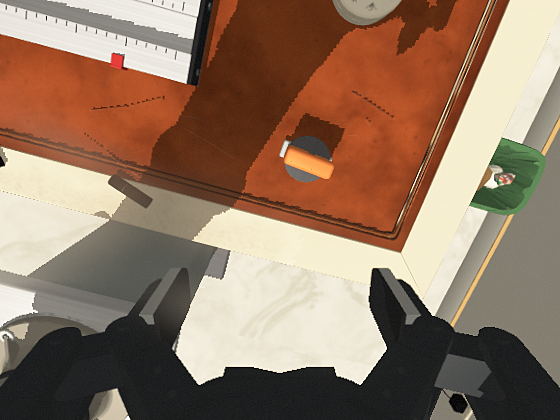

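```bash
cat >> h.py <<'E'
from scipy.optimize import minimize
def box(x,y,th,sx,sy,z0,z1):
    c,s=np.cos(th),np.sin(th)
    return np.array([[x+c*a-s*b,y+s*a+c*b,z] for a in(-sx/2,sx/2) for b in(-sy/2,sy/2) for z in(z0,z1)])
def hullmask(p,P,obs,S=4):
    m=np.zeros((420*S,560*S),np.uint8); h=cv2.convexHull(((proj(p,P,obs)+.5)*S-.5).astype(np.float32))
    cv2.fillConvexPoly(m,np.round(h).astype(np.int32),1); return m
def fitbox(p,obs,mask,x0,dims,zoff=0,starts=12,S=4):
    M=cv2.resize(mask.astype(np.uint8),None,fx=S,fy=S,interpolation=cv2.INTER_NEAREST)
    def f(q):
        m=hullmask(p,box(q[0],q[1],q[2],*dims),obs,S); return 1-(m&M).sum()/(m|M).sum()
    best=None
    for th in np.arange(starts)*np.pi/starts:
        s0=np.array([x0[0],x0[1],th]); 
        sim=np.array([s0,s0+[.006,0,0],s0+[0,.006,0],s0+[0,0,.2]])
        q=minimize(f,s0,method="Nelder-Mead",options=dict(initial_simplex=sim,xatol=1e-4,fatol=1e-4,maxiter=150))
        if best is None or q.fun<best.fun: best=q
    return best.x,1-best.fun
E
python3 - <<'E'
from h import *
o=get_obs(); p=viewer.grab_frame("wrist")
T=c2w(p,o); print("cam",np.round(T[:3,3],3),"look",np.round(-T[:3,2],3))
d=viewer.trace(p,"orange_stop")[0]
hsv=cv2.cvtColor(p["pixels"],cv2.COLOR_RGB2HSV)
near=cv2.dilate(d["pixels"].astype(np.uint8),np.ones((5,5)))>0
print(hsv[160,307],hsv[150,310],hsv[120,250])
m=near&(hsv[...,0]>=8)&(hsv[...,0]<=22)&(hsv[...,1]>120)&(hsv[...,2]>150)
print(m.sum(),cen(m))
c=pix2plane(p,cen(m),.05,o)[0]
print(fitbox(p,o,m,c,(.018,.052,.027,.057)))
v=p["pixels"].copy(); v[m]=[0,255,0]; q=cv2.resize(v[110:210,250:370],None,fx=5,fy=5,interpolation=0); cv2.imwrite("pics/crop1.png",q[:,:,::-1])
E
```

```text
cam [ 0.475 -0.22   0.372] look [-0.299 -0.082 -0.951]
[ 15 166 254] [90  4 63] [  8 187  90]
1115 [np.float64(306.45112107623316), np.float64(162.55874439461883)]
(array([ 0.43141627, -0.26297338, -0.14460666]), np.float64(0.7308110243998814))
```

View pics/crop1.png

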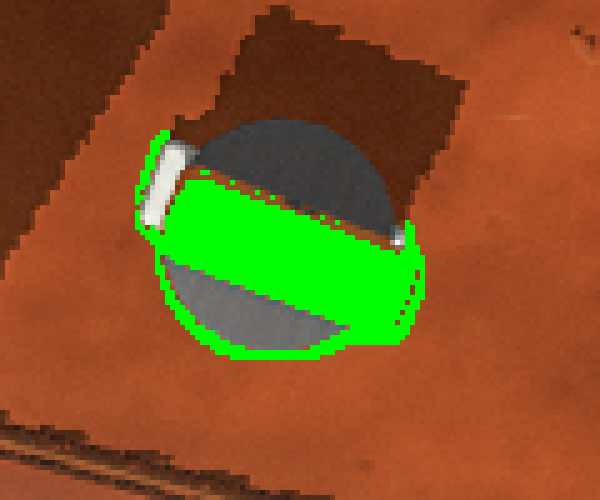

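```bash
python3 - <<'E'
from h import *
o=get_obs(); p=viewer.grab_frame("wrist")
d=viewer.trace(p,"orange_stop")[0]
hsv=cv2.cvtColor(p["pixels"],cv2.COLOR_RGB2HSV)
m=d["pixels"]&(hsv[...,1]>110)&(hsv[...,0]<25)
m=cv2.morphologyEx(m.astype(np.uint8),cv2.MORPH_OPEN,np.ones((5,5)))>0
c=pix2plane(p,cen(m),.045,o)[0]
print(m.sum(),c); x,s=fitbox(p,o,m,c,(.018,.052,.027,.057)); print(x,s)
# whole outline check
col=[x[0]+.026*np.cos(a) for a in np.linspace(0,6.28,40)],[x[1]+.026*np.sin(a) for a in np.linspace(0,6.28,40)]
v=p["pixels"].copy(); v=cv2.resize(v[110:210,250:370],None,fx=5,fy=5,interpolation=0)
def dr(P,c):
    q=cv2.convexHull(proj(p,P,o).astype(np.float32)).reshape(-1,2); q=((q+.5-[250,110])*5).astype(int); cv2.polylines(v,[q],True,c,1)
dr(box(*x,.018,.052,.027,.057),(0,255,0)); dr(box(*x,.02,.06,0,.01),(0,0,255)); dr(np.c_[col[0],col[1],[.027]*40],(255,0,255))
cv2.imwrite("pics/crop2.png",v[:,:,::-1])
E
```

```text
971 [ 0.43235877 -0.26148414  0.045     ]
[ 0.43249936 -0.26096715  3.04213004] 0.8980087983329474
```

View pics/crop2.png

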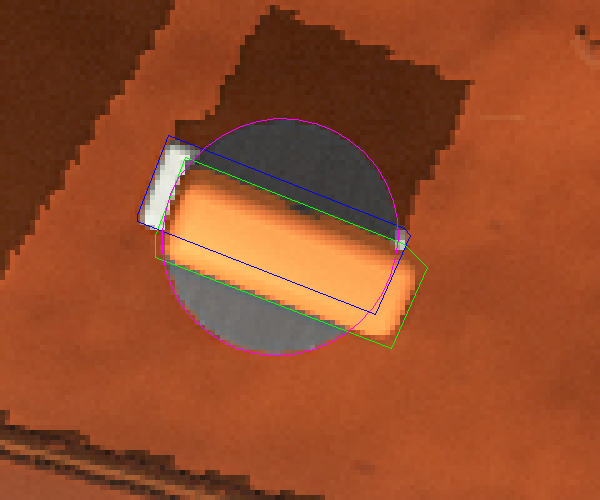

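play_rows:
  commands:
    - [[-1,0.127,0.146,0.4,-0.761],[-1,0.127,0.146,0.4,-0.761],[-1,0.127,0.146,0.4,-0.761],[-1,0.127,0.146,0.4,-0.761],[-1,0.127,0.146,0.4,-0.761],[-1,0.127,0.146,0.4,-0.761],[-1,0.127,0.146,0.4,-0.761],[-1,0.127,0.146,0.4,-0.761],[-1,0.127,0.146,0.4,-0.761],[-1,0.127,0.146,0.4,-0.761],[-1,0.127,0.146,0.4,-0.761],[-1,0.127,0.146,0.4,-0.761]]

```text
clock: 3.45
tcp_pos: [0.4317, -0.2618, 0.1513]
orientation: [-2.336, -2.101, -0.0]
contact_force: [0.9, -0.2, 0.5]
grip_width: 0.0854
gripper_force: 0.0
```

```bash
python3 - <<'E'
from h import *
o=get_obs(); p=viewer.grab_frame("wrist"); save(p,"w2.png")
M=R.from_rotvec(o["orientation"]).as_matrix(); print(o["clock"],o["tcp_pos"],M[:,0],M[:,1],np.round(o["joints"],2))
d=viewer.trace(p,"orange_stop")
print([(x["score"],x["rect"]) for x in d]); d=d[0]
hsv=cv2.cvtColor(p["pixels"],cv2.COLOR_RGB2HSV)
m=d["pixels"]&(hsv[...,1]>110)&(hsv[...,0]<25)
m=cv2.morphologyEx(m.astype(np.uint8),cv2.MORPH_OPEN,np.ones((5,5)))>0
x,s=fitbox(p,o,m,(.4325,-.261),(.018,.052,.027,.057)); print(x,s)
for dd in viewer.trace(p,"rail")[:1]: print(dd["score"],dd["rect"])
E
```

```text
3.45 [ 0.43173199 -0.26183148  0.15126404] [1.05466543e-01 9.94422843e-01 1.35064941e-04] [ 9.94422852e-01 -1.05466545e-01  7.51205632e-06] [ 0.79  0.33 -0.43  2.01  0.19  0.84  0.14]
[(0.7, [255.6, 170.7, 310.1, 240.8])]
[ 0.43209132 -0.26166832  3.04698243] 0.9168102098340118
```

View pics/w2.png

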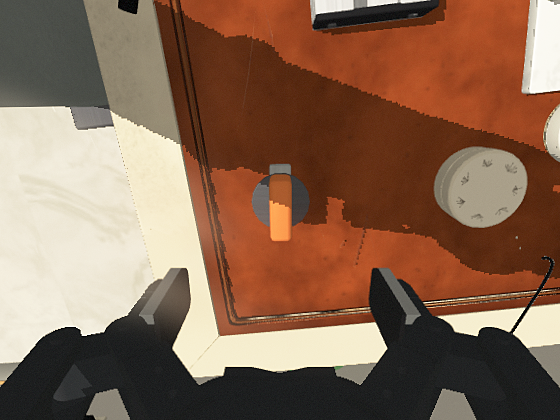

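play_rows:
  commands:
    - [[-1,0,0,0.2,0],[-1,0,0,0.35,0],[-1,0,0,0.5,0],[-1,0,0,0.56,0],[-1,0,0,0.6,0],[-1,0,0,0.6,0],[1,0,0,0.6,0],[1,0,0,0.6,0],[1,0,0,0.6,0],[1,0,0,0.6,0],[1,0,0,0.6,0],[1,0,0,0.6,0]]
  grip_force: 70

```text
clock: 4.6
tcp_pos: [0.4324, -0.2619, 0.0321]
orientation: [2.331, 2.103, 0.001]
contact_force: [-0.4, -0.1, 4.2]
grip_width: 0.0173
gripper_force: 68.5
```

play_rows:
  commands:
    - [[1,0,0,0,0],[1,0,0,0,0],[1,0,0,0,0],[1,0,0,0,0]]

```text
clock: 4.93
tcp_pos: [0.4324, -0.2619, 0.0321]
orientation: [2.332, 2.103, 0.0]
contact_force: [-1.2, 0.1, 6.7]
grip_width: 0.0166
gripper_force: 68.8
```

play_rows:
  commands:
    - [[1,0,0,-0.1,0],[1,0,0,-0.25,0],[1,0,0,-0.45,0],[1,0,0,-0.65,0],[1,0.2,0.1,-0.7,0],[1,0.4,0.2,-0.7,0],[1,0.4,0.2,-0.7,0],[1,0.4,0.2,-0.7,0],[1,0.4,0.2,-0.7,0]]

```text
clock: 5.68
tcp_pos: [0.4795, -0.1853, 0.171]
orientation: [-2.33, -2.106, 0.001]
contact_force: [-0.6, -0.1, -2.2]
grip_width: 0.0166
gripper_force: 68.8
```

```bash
python3 - <<'E'
from h import *
o=get_obs(); p=viewer.grab_frame("wrist"); save(p,"w3.png")
M=R.from_rotvec(o["orientation"]).as_matrix(); print(o["clock"],o["tcp_pos"],o["grip_width"],M[:,0],M[:,1],np.round(o["joints"],2))
for t in ["rail","index_clip","orange_stop"]:
    for d in viewer.trace(p,t)[:3]:
        u=cen(d["pixels"]); print(t,round(d["score"],2),np.round(d["rect"]),np.round(u),np.round(pix2plane(p,u,0.033,o),3), d["pixels"].sum())
E
```

```text
5.6833 [ 0.47949591 -0.18531327  0.17095347] 0.016615567839085497 [1.00366911e-01 9.94950491e-01 5.28333131e-05] [ 0.99494995 -0.1003668  -0.00105409] [ 0.65  0.33 -0.48  1.97  0.19  0.89 -0.03]
rail 0.8 [248.   2. 366. 129.] [312.  62.] [[ 0.518 -0.073  0.033]] 13439
index_clip 0.88 [252.  11. 371.  43.] [313.  27.] [[ 0.52  -0.047  0.033]] 564
orange_stop 0.96 [235. 202. 327. 344.] [280. 266.] [[ 0.472 -0.255  0.033]] 7188
```

View pics/w3.png

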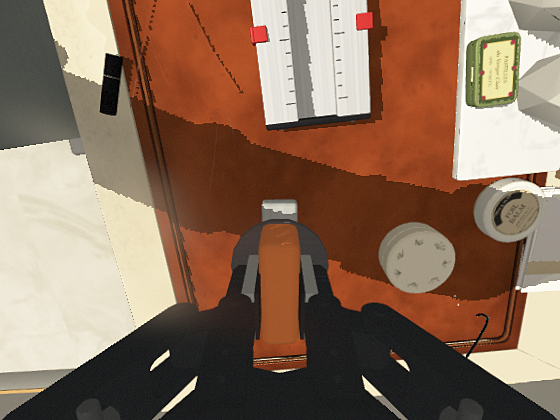

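```bash
cat > rail.py <<'E'
from h import *
def railpose(p,o,dbg=None):
    hsv=cv2.cvtColor(p["pixels"],cv2.COLOR_RGB2HSV); 
    m=((hsv[...,0]<4)|(hsv[...,0]>174))&(hsv[...,1]>170)&(hsv[...,2]>90)
    d=max(viewer.trace(p,"index_clip"),key=lambda d:d["score"]); m&=cv2.dilate(d["pixels"].astype(np.uint8),np.ones((7,7)))>0
    n,l,st,ce=cv2.connectedComponentsWithStats(m.astype(np.uint8)); 
    ids=sorted(range(1,n),key=lambda i:-st[i,4])[:2]; ids.sort(key=lambda i:ce[i][0])
    print("tabs",[(ce[i].round(1),st[i,4],st[i,:4]) for i in ids])
    P=pix2plane(p,[ce[i] for i in ids],.032,o); dd=P[1]-P[0]
    print("tab sep",np.linalg.norm(dd),"mid",P.mean(0),"yaw",np.arctan2(dd[1],dd[0]))
    # joint fit of two tab boxes (10x12x3)
    M=m&np.isin(l,ids)
    def pts(q):
        c,s=np.cos(q[2]),np.sin(q[2]); return [box(q[0]+c*e,q[1]+s*e,q[2],.010,.012,.030,.033) for e in(-.041,.041)]
    S=4; MM=cv2.resize(M.astype(np.uint8),None,fx=S,fy=S,interpolation=0)
    def f(q):
        a=0
        for b in pts(q): a=a|hullmask(p,b,o,S)
        return 1-(a&MM).sum()/(a|MM).sum()
    s0=np.array([*P.mean(0)[:2],np.arctan2(dd[1],dd[0])]); sim=np.array([s0,s0+[.004,0,0],s0+[0,.004,0],s0+[0,0,.06]])
    q=minimize(f,s0,method="Nelder-Mead",options=dict(initial_simplex=sim,xatol=1e-5,fatol=1e-5)); print("fit",q.x,1-q.fun)
    return q.x
E
python3 - <<'E'
from rail import *
o=get_obs(); p=viewer.grab_frame("wrist"); q=railpose(p,o)
# orange rail outline for check: front edge
P=pix2plane(p,[[268,127],[367,114],[265,122],[369,112]],.03,o); print(P)
c,s=np.cos(q[2]),np.sin(q[2]); print("local",[( (a[:2]-q[:2])@[c,s],(a[:2]-q[:2])@[-s,c]) for a in P])
pic=viewer.grab_frame("scene"); save(pic,"s2.png"); hsv=cv2.cvtColor(pic["pixels"],cv2.COLOR_RGB2HSV)
q2=railpose(pic,None)
M=R.from_rotvec(o["orientation"]).as_matrix(); d=np.array([*q[:2],0])-o["tcp_pos"]
print("tool dx,dy /.2",(M.T@d)[:2]/.2,"yaw tool y",np.arctan2(M[1,1],M[0,1]))
E
```

```text
tabs [(array([258.2,  31.5]), np.int32(249), array([250,  23,  17,  19], dtype=int32)), (array([364.3,  17.6]), np.int32(266), array([356,   9,  17,  18], dtype=int32))]
tab sep 0.08475536902356688 mid [ 0.51867416 -0.0470203   0.032     ] yaw 0.0149652943287274
fit [ 0.5187008  -0.047144    0.00662311] 0.7267080745341615
[[ 0.47536962 -0.12244261  0.03      ]
 [ 0.5617405  -0.12047603  0.03      ]
 [ 0.47326708 -0.11796782  0.03      ]
 [ 0.56350373 -0.11898684  0.03      ]]
local [(np.float64(-0.043828937969013694), np.float64(-0.07500997320176053)), (np.float64(0.042553070639887454), np.float64(-0.0736154798771256)), (np.float64(-0.04590180067908379), np.float64(-0.07052135621310851)), (np.float64(0.04432612733258284), np.float64(-0.07213800518394864))]
tabs [(array([258.2, 189.4]), np.int32(16), array([256, 188,   6,   4], dtype=int32)), (array([288.6, 201.8]), np.int32(24), array([286, 199,   6,   7], dtype=int32))]
tab sep 0.08842878916433582 mid [ 0.52008126 -0.04883888  0.032     ] yaw 3.131572770480174
fit [ 0.52251205 -0.04955763  3.15723434] 0.514218009478673
tool dx,dy /.2 [0.71715771 0.12590561] yaw tool y -0.10458843408760518
```

play_rows:
  commands:
    - [[1,0.2,0.08,0,-0.073],[1,0.4,0.157,0,-0.073],[1,0.4,0.157,0,-0.073],[1,0.4,0.157,0,-0.073],[1,0.4,0.157,0,-0.073],[1,0.4,0.157,0,-0.073]]

```text
clock: 6.58
tcp_pos: [0.5186, -0.111, 0.171]
orientation: [-2.21, -2.233, 0.002]
contact_force: [0.3, -0.3, -2.9]
grip_width: 0.0168
gripper_force: 68.9
```

```bash
python3 - <<'E'
from rail import *
o=get_obs(); p=viewer.grab_frame("wrist"); q=railpose(p,o)
M=R.from_rotvec(o["orientation"]).as_matrix(); d=np.array([*q[:2],0])-o["tcp_pos"]
print(o["clock"],o["tcp_pos"],"tool dx,dy /.2",(M.T@d)[:2]/.2,"yaw tool y",np.arctan2(M[1,1],M[0,1]))
v=p["pixels"].copy()
c,s=q[:2],q[2]; ax=np.array([np.cos(s),np.sin(s)]); ay=np.array([-ax[1],ax[0]])
for a in(-.046,-.017,.017,.046):
    P=np.array([[*(c+ax*a+ay*b),.03] for b in np.linspace(-.07,.16,30)]); cv2.polylines(v,[np.round(proj(p,P,o)).astype(int)],False,(0,255,0),1)
for e in(-.041,.041): cv2.polylines(v,[cv2.convexHull(proj(p,box(*(c+ax*e),s,.01,.012,.03,.033),o).astype(np.float32)).astype(int)],True,(0,0,255),1)
# held stop: foot & handle predicted from tool
t=o["tcp_pos"]; yt=np.arctan2(M[1,1],M[0,1]); zb=t[2]-.032
for dm in((.02,.06,0,.01),(.018,.052,.027,.057)): cv2.polylines(v,[cv2.convexHull(proj(p,box(t[0],t[1],yt,dm[0],dm[1],zb+dm[2],zb+dm[3]),o).astype(np.float32)).astype(int)],True,(255,0,255),1)
cv2.imwrite("pics/w4.png",cv2.resize(v[0:400,100:460],None,fx=1.5,fy=1.5)[:,:,::-1])
E
```

```text
tabs [(array([231.6, 126.6]), np.int32(195), array([224, 120,  16,  14], dtype=int32)), (array([329.5, 126.1]), np.int32(197), array([322, 119,  16,  15], dtype=int32))]
tab sep 0.0849318058385048 mid [ 0.51874967 -0.04641164  0.032     ] yaw 0.01342200318118199
fit [ 0.51849792 -0.04647078  0.00648364] 0.7334009857929835
6.5833 [ 0.51863035 -0.11104073  0.17103464] tool dx,dy /.2 [0.3234022  0.00343573] yaw tool y 0.010270009096611427
```

View pics/w4.png

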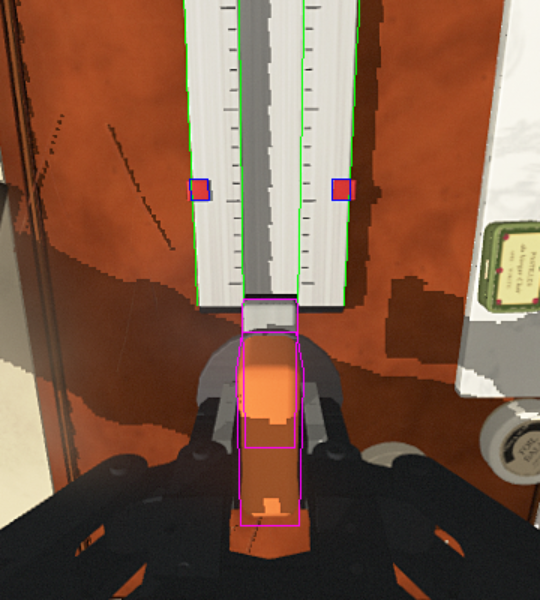

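play_rows:
  commands:
    - [[1,0.15,0.003,0,0],[1,0.25,0.003,0,0],[1,0.323,0.003,0,0],[1,0.323,0.003,0,0],[1,0.323,0.003,0.1,0],[1,0.323,0.003,0.2,0],[1,0.323,0.003,0.3,0],[1,0.323,0.003,0.35,0],[1,0.323,0.003,0.4,0],[1,0.323,0.003,0.4,0]]

```text
clock: 7.52
tcp_pos: [0.5181, -0.046, 0.0898]
orientation: [-2.208, -2.232, 0.003]
contact_force: [0.3, -0.2, -1.3]
grip_width: 0.0164
gripper_force: 69.0
```

play_rows:
  commands:
    - [[1,0,0,0.04,0],[1,0,0,0.08,0],[1,0,0,0.12,0],[1,0,0,0.16,0],[1,0,0,0.2,0],[1,0,0,0.23,0],[1,0,0,0.23,0]]

```text
clock: 8.1
tcp_pos: [0.5182, -0.045, 0.0439]
orientation: [-2.207, -2.234, 0.002]
contact_force: [-0.9, -0.5, -2.0]
grip_width: 0.017
gripper_force: 69.0
```

play_rows:
  commands:
    - [[1,-0.007,0,0.005,0],[1,-0.007,0,0.01,0],[1,-0.007,0,0.014,0],[1,-0.007,0,0.016,0],[1,-0.007,0,0.016,0]]

```text
clock: 8.52
tcp_pos: [0.5193, -0.0465, 0.0423]
orientation: [2.208, 2.234, 0.0]
contact_force: [0.5, 0.4, -2.1]
grip_width: 0.0168
gripper_force: 69.0
```

play_rows:
  commands:
    - [[1,0,0,0.004,0],[1,0,0,0.008,0],[1,0,0,0.008,0],[1,0,0,0.008,0]]

```text
clock: 8.85
tcp_pos: [0.5191, -0.0465, 0.0405]
orientation: [2.208, 2.235, -0.0]
contact_force: [0.3, 0.1, -2.6]
grip_width: 0.0165
gripper_force: 69.0
```

play_rows:
  commands:
    - [[1,0,0,0.003,0],[1,0,0,0.005,0],[1,0,0,0.005,0],[1,0,0,0.005,0]]

```text
clock: 9.18
tcp_pos: [0.5193, -0.0465, 0.0401]
orientation: [2.208, 2.234, -0.0]
contact_force: [-1.3, 0.1, 4.9]
grip_width: 0.0163
gripper_force: 70.0
```

play_rows:
  commands:
    - [[1,0,0,-0.001,-0.06],[1,0,0,-0.001,-0.12],[1,0,0,-0.001,-0.19],[1,0,0,-0.001,-0.26],[1,0,0,-0.001,-0.33],[1,0,0,-0.001,-0.4],[1,0,0,-0.001,-0.46],[1,0,0,-0.001,-0.5],[1,0,0,-0.001,-0.5]]

```text
clock: 9.93
tcp_pos: [0.5195, -0.0459, 0.0401]
orientation: [1.181, 2.911, 0.002]
contact_force: [-0.5, 1.9, 3.1]
grip_width: 0.0166
gripper_force: 69.8
```

play_rows:
  commands:
    - [[1,0,0,0,-0.06],[1,0,0,0,-0.12],[1,0,0,0,-0.19],[1,0,0,0,-0.26],[1,0,0,0,-0.33],[1,0,0,0,-0.4],[1,0,0,0,-0.46],[1,0,0,0,-0.5],[1,0,0,0,-0.5],[1,0,0,0,-0.5]]

```text
clock: 10.77
tcp_pos: [0.5196, -0.0469, 0.0401]
orientation: [-0.015, 3.141, -0.001]
contact_force: [-0.4, -0.5, 5.0]
grip_width: 0.0165
gripper_force: 70.0
```

```bash
python3 - <<'E'
from h import *
o=get_obs(); p=viewer.grab_frame("wrist"); save(p,"w5.png")
M=R.from_rotvec(o["orientation"]).as_matrix(); print(o["clock"],o["tcp_pos"],o["contact_force"],o["moment"],M[:,0],M[:,1],np.round(o["joints"],2))
E
```

```text
10.7667 [ 0.51959017 -0.04686534  0.04011658] [-0.35011081 -0.52246406  4.96022997] [-0.23242558  0.20291392  0.045457  ] [-9.99952410e-01 -9.72383199e-03 -7.90411043e-04] [-9.72338554e-03  9.99952566e-01 -5.66726315e-04] [ 0.62  0.65 -0.83  2.02  0.69  0.78  0.95]
```

View pics/w5.png

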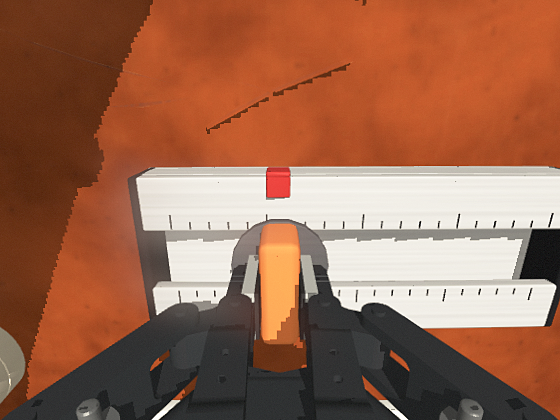

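play_rows:
  commands:
    - [[-0.2,0,0,0,0],[-0.4,0,0,0,0],[-1,0,0,0,0],[-1,0,0,0,0],[-1,0,0,0,0],[-1,0,0,0,0],[-1,0,0,-0.05,0],[-1,0,0,-0.15,0],[-1,0,0,-0.3,0],[-1,0,0,-0.5,0],[-1,0,0,-0.5,0],[-1,0,0,-0.5,0]]

```text
clock: 11.82
tcp_pos: [0.5208, -0.0464, 0.1425]
orientation: [-0.018, 3.137, -0.001]
contact_force: [-0.1, 0.0, -1.2]
grip_width: 0.0852
gripper_force: 0.0
```

```bash
python3 - <<'E'
from rail import *
o=get_obs(); p=viewer.grab_frame("wrist"); save(p,"w6.png"); print(o["clock"],o["tcp_pos"],o["contact_force"],o["grip_width"])
d=viewer.trace(p,"orange_stop"); print([x["score"] for x in d]); d=d[0]
hsv=cv2.cvtColor(p["pixels"],cv2.COLOR_RGB2HSV)
m=d["pixels"]&(hsv[...,1]>110)&(hsv[...,0]<25)
m=cv2.morphologyEx(m.astype(np.uint8),cv2.MORPH_OPEN,np.ones((5,5)))>0
for z in (0.005,.008,.011): print(z,fitbox(p,o,m,(.519,-.0465),(.018,.052,.027+z,.057+z)))
try: railpose(p,o)
except Exception as e: print(e)
E
```

```text
11.8167 [ 0.52075218 -0.04638445  0.14246356] [-0.11596337  0.02033705 -1.15566928] 0.08519719973473325
[0.82]
0.005 (array([ 0.52041399, -0.04627916,  1.58227716]), np.float64(0.9304274643195287))
0.008 (array([ 0.51989506, -0.0463718 ,  1.58906243]), np.float64(0.910212474297464))
0.011 (array([ 0.5192658 , -0.04642213,  1.58725875]), np.float64(0.88412502912686))
tabs [(array([277.5, 151.8]), np.int32(236), array([271, 143,  14,  18], dtype=int32)), (array([279.6, 252.7]), np.int32(65), array([272, 248,  14,   8], dtype=int32))]
tab sep 0.0888202755960433 mid [ 0.51974807 -0.04635899  0.032     ] yaw 0.02956905028786236
fit [ 0.51852879 -0.04654538  0.01418448] 0.4776551724137932
```

View pics/w6.png

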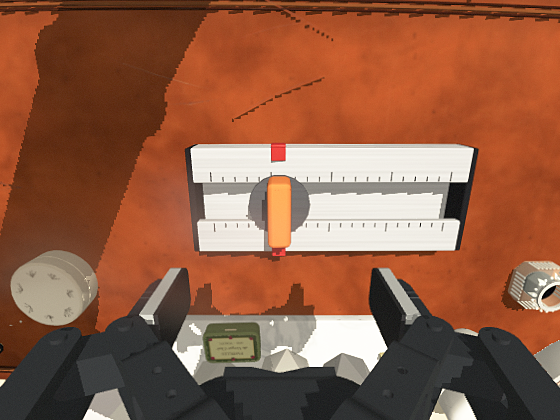

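The stop sits at (279,211) between the tabs (278,152) and (279,253). It is crosswise to within about 1°, with the collar on the rail and the gripper clear.

```bash
python3 -c "
from bench import r
print(r.hand_in())"
```

```text
the job is handed in; nothing more can be done
None
```

The orange stop is in the rail at the red index clip, turned a quarter turn so its foot locks crosswise, collar down and released. The blue stop was not touched, and the job was handed in at about 12 s; no verdict came back.

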